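# Close the microscope's camera tube with its pinch-tab dust cap

### The job

The camera has been taken off the microscope's camera tube, so its open mouth has to be closed: pinch the two side tabs of the sprung dust cap together, lower it into the mouth and press it gently but fully home against the sprung shutter inside, then let the tabs spring out under the rim so that the cap stays locked. Never press hard on the tube (25 N is too much), leave the neighbouring things where they are, and end clear of everything.

Things in the scene. Friction and masses are not known exactly. Their poses are not given: they have to be found in the camera images.
- cap_mid (a point): Sprung dust cap, black plastic, about 65 g, level on the bench, feet down. This point: on its axis, 20 mm above its underside; z up the axis, y the line along which its tabs are pinched. A round flange 60 mm in diameter (12 to 16 mm above the underside) carries two upright grip tabs, tops 40 mm above the underside, 20 mm wide along x, 5 mm thick, outer faces 44 mm apart free, 32 mm fully pinched.
- tab_left (a joint): inward travel of the tab on the cap's +y side: 0 free (sprung out), 0.006 m fully pinched; spring force 6 N at 0 to 10 N at 0.006
- tab_right (a joint): the same for the tab on the cap's -y side
- port_axis (a point): Microscope camera tube, fixed: white round foot 100 mm wide, white housing, grey clamp collar 80 mm wide. This point: on the vertical axis at the collar's top, 75 mm above the bench; NOT the mouth. Out of the collar stands an aluminium drawtube, 62 mm wide, firmly clamped at a height that differs every time and is not measured: its rim is 20 to 42 mm above this point, to be felt or seen.
- port: The same camera tube, origin under its foot. The mouth's lip: 42 mm bore, 6 mm deep; below it the bore is 54 mm, where the latch feet spring out. Home = the cap's flange on the rim; the feet are then 1.5 mm below the lip. The cap cannot pass the lip with its tabs out and is locked only when both feet are under it. Over 25 N between cap or robot and tube is damage.
- eyepiece: bystander between cap and tube: black eyepiece, 38 mm diameter, 55 mm tall, standing; origin at its underside
- objective: bystander: steel objective lens, 25 mm diameter, 42 mm tall, standing nearer the robot; origin at its underside
- plain_cap: bystander, not the cap to use: plain black disc cap without tabs, 52 mm diameter, 12 mm tall; origin at its underside
- port_shutter (a point): A point on the same tube's axis 50 mm above the bench, only to describe the mouth: in its middle is a black sprung shutter plate, 24 mm wide, its top 7 mm below the rim. The cap's boss meets it with 7 mm of the boss in the mouth: about 2.5 N at first, 6 N after 5 mm, when the flange meets the rim and force rises steeply. A locked cap is lifted 1.5 mm by it, against its latches.
- cap: Centre of the same cap's underside, same axes. Below the flange is a round boss 12 mm deep, 39 mm in diameter, tapering over its lowest 5 mm to 33 mm. Each tab has a latch foot 0.5 to 4.5 mm above the underside, 14 mm wide: outer face 23.5 mm from the axis free (sticks out of the boss), 17.5 mm pinched (within the boss). Fits the mouth at any yaw.
There are look-alikes about, which are no part of the job. There is more than one size of the port; the job needs the larger. Leave any blue look-alike of the cap alone.

How it is judged:
By the outcome, as a careful person would: the job done as asked, in the order asked, and still so for the second after the job is handed in, with the robot touching nothing.
It also fails if it takes over 58 s, if anything falls off the work surface, if the arm or the gripper's body presses on something with over 40 N, if the wrist force passes 120 N, or if a joint passes its speed limit or range.

### The arm

A 7-joint arm with a two-finger parallel gripper is mounted at the origin on the work surface. World frame = base frame: x ahead of the robot, y to its left, z up, the work surface at z = 0. Lengths are in m, angles in rad, forces in N, time in s.
With the tool pointing down it reaches from about 0.425 to 0.875 m from the base axis. Payload 4.7 kg.
Tool frame: the origin (TCP) lies midway between the tips of the shut fingers; the grasp point (between the pads) lies 19 mm behind it; z points along the fingers, x is the direction in which the jaws open and shut, and the axes are right-handed (so a half turn about z gives the same grasp; the last joint's range is limited). The gripper opens to 87 mm and grips with 3 to 60 N. Pads are 19 mm wide; open, the fingers measure 117 mm over their backs; the gripper's body (75 mm by 190 mm) begins 51 mm behind the grasp point.
Start: joints at [1.193, 0.321, -0.07, 1.45, 0.023, 1.371, -0.057], TCP at [0.248, -0.601, 0.223] pointing down, gripper open.
Joint ranges: [-2.86, 2.86], [-0.3, 2.09], [-1.38, 1.24], [0.06, 2.45], [-1.56, 4.7], [0.09, 2.05], [-2.69, 2.69]. Speed limits (rad/s): [2.57, 2.57, 3.14, 3.14, 3.14, 3.14, 3.14].

### API

Orientations are given as a rotation vector (axis times angle).
In Python, from bench import get_state, eyes, ticket gives the robot as it stands.
- The arm moves only by the tool carry_out, never from a script. Its argument "motion" is a list of rows, each a list of 2 entries, a list of its own where there are three numbers: the shift along the world's x, y, z in m, then the turn about the world's z in rad. A call has 1 to 20 rows; each row is the pose to reach, as a shift and turn from the pose commanded when the call began; what a row does not reach only later rows make up. A row lasts 1/10 s, in which the tool goes at most 50 mm and 8.59 degrees, less where a joint would pass 70% of its speed; a pose out of reach is approached as far as the arm can. A call with a gripper value outside its range is refused whole. "grip" is the gripper command: -1 is fully open, 1 is shut, values between are in proportion, set as the call begins (left out, the last holds). The fingers move at their own pace and stop on an object; "squeeze" is the grip in N (left out, the last holds). Time passes only in rows, so rows that repeat a pose let the fingers close. It gives the time, the measured TCP pose, the force and the opening at its end, in the units of the state.
- get_state(): the state, without advancing time (a new reading comes with each control period).
- eyes.get_image(name): name is "side" or "top" or "wrist"; returns a dict with "pixels" (400x640x3 uint8, blue, green, red), "mtx" (3x3 intrinsics, pixels), "extrinsics" (4x4, takes a point from camera to world coordinates). Camera axes: x right, y down, z forward; pixel columns grow to the right and rows downward; lengths in m; the calibration is good to about 2 mm. A picture is of the moment at which its call begins. There is no depth.
- ticket.close_job(): hands the job in, once; it reports no verdict.
The state is a dict: "time": time; "joint_positions": joint angles; "qd": joint speeds; "joint_torque": joint torques, N m; "position": TCP position; "tool_rot": TCP orientation; "ft_force": force on the tool from outside, world axes, zero at the start; "torque": the same for the moment, N m; "grip_width": opening from 0.0 (shut) to 1.0 (fully open).
Only numpy, scipy, OpenCV 4.12 (cv2) and the standard library are available. Lean on these libraries where they do the work, as an engineer would, in place of code of your own. Each camera call takes 0.05 s, during which the arm holds its last target. There are 200 camera calls.

## Working session

There is one attempt and no reset: what is moved stays moved. The work goes in short steps, Python scripts to look and compute and a tool call to move; the robot and the scene stay as the last step left them, time stands still between calls to the robot, and variables do not carry over. Pictures are saved under pics/ and viewed, about 8 in all and at most 12, crops included, and the job is handed in when it is done.

Besides the shell and the picture viewer there is one more tool, called after "Request:" as name([rows], argument=value, ...), one row to a line, values as JSON. carry_out: Moves the arm, as the interface text tells. Its arguments: {"type":"object","properties":{"motion":{"type":"array","items":{"type":"array"}},"grip":{"type":"number"},"squeeze":{"type":"number"}},"required":["motion"]}

```bash
mkdir -p pics; ls
cat > h.py <<'E'
import numpy as np, cv2
from bench import get_state, eyes, ticket
def snap(n,f):
    d=eyes.get_image(n); cv2.imwrite(f'pics/{f}.png',np.asarray(d['pixels']))
    np.savez(f'pics/{f}.npz',K=d['mtx'],T=d['extrinsics']); return d
def ray(f,u,v):
    d=np.load(f'pics/{f}.npz'); K,T=d['K'],d['T']
    r=T[:3,:3]@np.linalg.inv(K)@[u,v,1]; return T[:3,3],r/np.linalg.norm(r)
def atz(f,u,v,z):
    o,r=ray(f,u,v); return o+r*(z-o[2])/r[2]
def proj(f,p):
    d=np.load(f'pics/{f}.npz'); c=np.linalg.inv(d['T'])@[*p,1]; q=d['K']@c[:3]; return q[:2]/q[2]
E
python3 - <<'E'
from h import *
a=snap('top','top0'); b=snap('side','side0')
for f in('top0','side0'):
    d=np.load(f'pics/{f}.npz');print(d['K'].round(1),d['T'].round(3))
print(get_state())
E
```

```text
pics
[[409.6   0.  316.6]
 [  0.  409.6 194.2]
 [  0.    0.    1. ]] [[-0.018 -0.998  0.058  0.467]
 [-0.999  0.02   0.025 -0.002]
 [-0.027 -0.058 -0.998  0.849]
 [ 0.     0.     0.     1.   ]]
[[513.4   0.  321.8]
 [  0.  513.4 191.7]
 [  0.    0.    1. ]] [[ 0.817 -0.302  0.491  0.116]
 [-0.577 -0.427  0.697 -0.599]
 [-0.001 -0.852 -0.523  0.533]
 [ 0.     0.     0.     1.   ]]
{'time': 0.1, 'joint_positions': array([ 1.19310455,  0.32177061, -0.07013218,  1.45154701,  0.02262664,
        1.37078657, -0.05691445]), 'qd': array([-7.47150039e-04, -2.03759610e-03,  3.20565662e-04, -2.02084466e-03,
       -1.59124266e-05,  5.67204327e-04,  1.65512777e-03]), 'joint_torque': array([-9.35311255e-04, -4.92572236e+01, -4.06119442e-01, -3.13399172e+01,
       -6.41707680e-02,  3.95422813e-02,  9.05928755e-05]), 'position': array([ 0.24798638, -0.6003056 ,  0.22156015]), 'tool_rot': array([-2.61067773e+00,  1.74599253e+00,  2.33582637e-03]), 'ft_force': array([-0.37586993,  0.85425429, -0.54075471]), 'torque': array([-0.00761734, -0.00102294,  0.01724306]), 'grip_width': 0.9995719269521167}
```

View pics/top0.png

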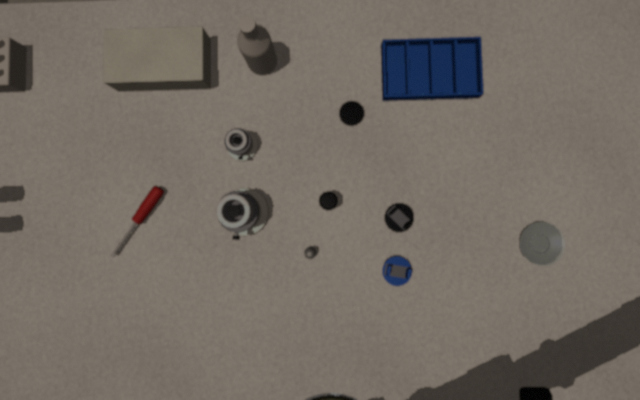

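View pics/side0.png

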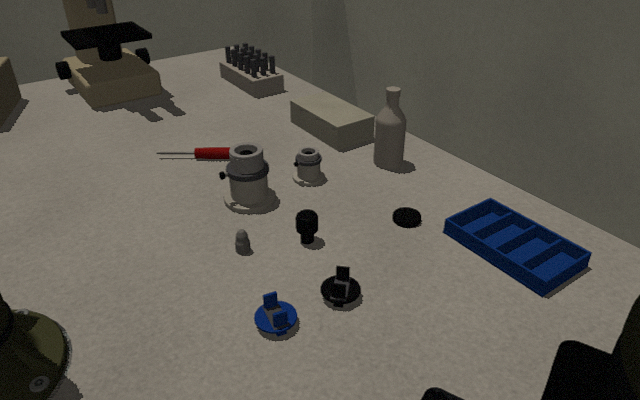

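Caps: black with tabs at top (399,217) / side (341,288), blue look-alike at top (397,270), plain disc at top (351,113). The black tabbed one fits the description. Ports: large at top (238,212), small at top (238,142); the larger one is wanted. I'll confirm both in one enlarged crop.

Run:
```python
from h import *
t=cv2.imread('pics/top0.png'); s=cv2.imread('pics/side0.png')
g=lambda i:np.clip(255*(i/255.)**.55,0,255).astype('uint8')
A=cv2.resize(g(t[190:245,370:430]),(400,366),interpolation=cv2.INTER_CUBIC)
B=cv2.resize(g(t[120:245,205:275]),(205,366),interpolation=cv2.INTER_CUBIC)
C=cv2.resize(g(s[130:220,210:280]),(195,250),interpolation=cv2.INTER_CUBIC)
o=np.zeros((366,800,3),'uint8');o[:,:400]=A;o[:,400:605]=B;o[:250,605:]=C
cv2.imwrite('pics/crop0.png',o)
for n,u,v,z in(('cap',399,217,.014),('port',234.5,210.5,.105),('eyep',328,201,.05),('obj',310,252,.04),('blue',397,270,.014)):print(n,atz('top0',u,v,z).round(4))
print('cap side',atz('side0',341,290,.014))
```

```text
cap [ 0.4662 -0.1463  0.014 ]
port [0.4837 0.1678 0.105 ]
eyep [ 0.5    -0.0032  0.05  ]
obj [0.4009 0.0341 0.04  ]
blue [ 0.36   -0.1392  0.014 ]
cap side [ 0.4664863  -0.15005418  0.014     ]
```

View pics/crop0.png

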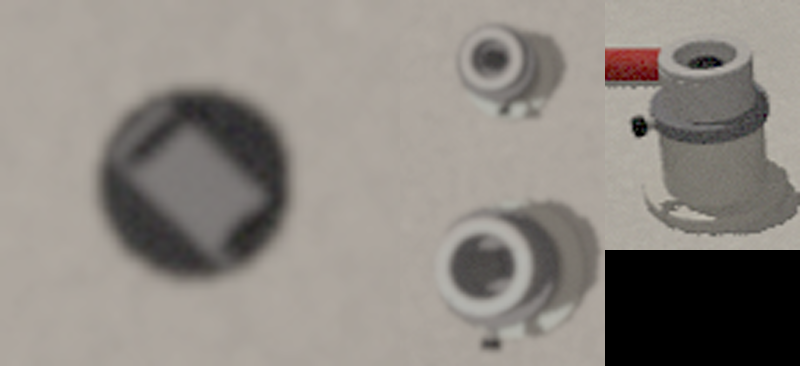

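Request:
carry_out([
  [[0.218,0.452,-0.04],2.08],
  [[0.218,0.452,-0.04],2.08],
  [[0.218,0.452,-0.04],2.08],
  [[0.218,0.452,-0.04],2.08],
  [[0.218,0.452,-0.04],2.08],
  [[0.218,0.452,-0.04],2.08],
  [[0.218,0.452,-0.04],2.08],
  [[0.218,0.452,-0.04],2.08],
  [[0.218,0.452,-0.04],2.08],
  [[0.218,0.452,-0.04],2.08],
  [[0.218,0.452,-0.04],2.08],
  [[0.218,0.452,-0.04],2.08],
  [[0.218,0.452,-0.04],2.08],
  [[0.218,0.452,-0.04],2.08],
  [[0.218,0.452,-0.04],2.08],
  [[0.218,0.452,-0.04],2.08],
  [[0.218,0.452,-0.04],2.08],
  [[0.218,0.452,-0.04],2.08],
], grip=-1)

```text
time: 1.9
position: [0.4661, -0.1488, 0.1826]
tool_rot: [-2.829, -1.366, -0.0]
ft_force: [-0.1, 0.3, -0.0]
grip_width: 0.995
```

Run:
```python
from h import *
snap('wrist','w1'); d=np.load('pics/w1.npz');print(d['K'].round(1),d['T'].round(3))
i=cv2.imread('pics/w1.png');cv2.imwrite('pics/w1g.png',(255*(i/255.)**.55).astype('uint8'))
s=get_state();print(s['position'],s['joint_positions'].round(2))
from scipy.spatial.transform import Rotation as R
x=R.from_rotvec(s['tool_rot']).as_matrix();print(np.degrees(np.arctan2(x[1,0],x[0,0])))
```

```text
[[340.    0.  323.7]
 [  0.  340.  207.4]
 [  0.    0.    1. ]] [[ 0.622  0.747  0.234  0.401]
 [ 0.783 -0.594 -0.185 -0.098]
 [ 0.001  0.299 -0.954  0.345]
 [ 0.     0.     0.     1.   ]]
[ 0.46615471 -0.14881502  0.18258647] [ 0.8   0.03 -0.55  1.88  0.02  1.24  1.15]
51.562346972063644
```

View pics/w1g.png

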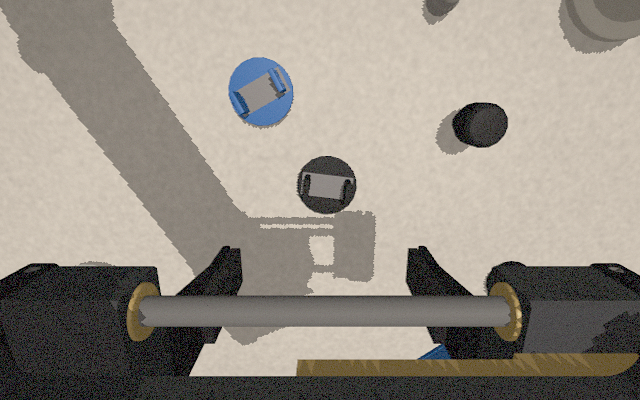

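Black cap at (327,185), tabs near (306,184) and (347,190); blue one apart at (261,91). I'll crop in for yaw.

Run:
```python
from h import *
i=cv2.imread('pics/w1.png')[145:225,277:377]
cv2.imwrite('pics/w1c.png',cv2.resize((255*(i/255.)**.4).astype('uint8'),(750,600),interpolation=cv2.INTER_CUBIC))
g=cv2.cvtColor(i,cv2.COLOR_BGR2GRAY)
print(atz('w1',327,185,.014))
```

```text
[ 0.46593963 -0.14492017  0.014     ]
```

View pics/w1c.png

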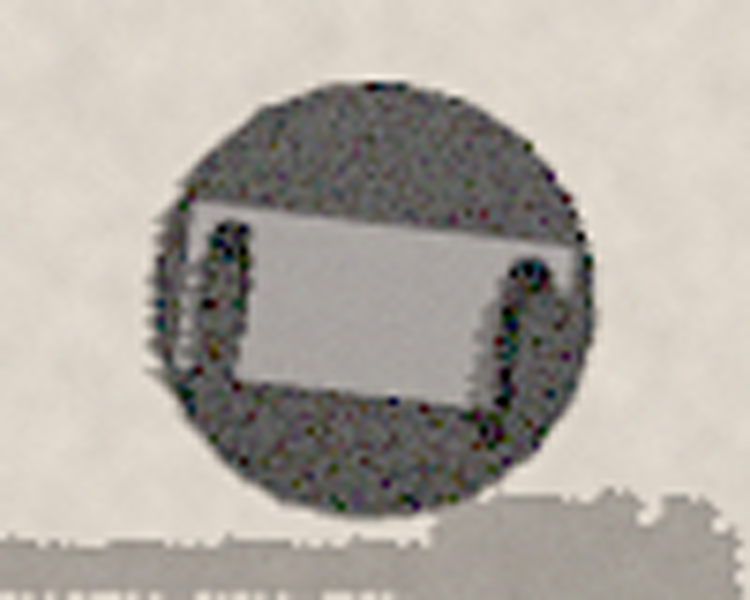

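The crop shows a light strip with its upper edge from (195,205) to (575,245), and the flange centred at (376,300). The tabs stand at the strip's ends, so its edge gives the pinch yaw.

Run:
```python
from h import *
f=lambda u,v,z=.016:atz('w1',277+u/7.5-.5+.07,145+v/7.5-.5+.07,z)
for a,b in(((195,205),(575,245)),((235,380),(490,410))):
    d=f(*b)-f(*a);print(np.degrees(np.arctan2(d[1],d[0])),np.linalg.norm(d))
print(f(376,300,.015), f(160,300,.016)-f(592,300,.016))
# TCP in the wrist camera
print(proj('w1',[.4661,-.1488,.1826]))
```

```text
45.42739865175331 0.05009709207781228
44.57049035564177 0.03436171242551811
[ 0.46521534 -0.14473698  0.015     ] [-0.03552853 -0.04472027  0.        ]
[324.5963449 265.1009115]
```

Request:
carry_out([
  [[0,0.004,-0.04],-0.115],
  [[0,0.004,-0.08],-0.115],
  [[0,0.004,-0.1],-0.115],
  [[0,0.004,-0.12],-0.115],
  [[0,0.004,-0.135],-0.115],
  [[0,0.004,-0.15],-0.115],
  [[0,0.004,-0.157],-0.115],
  [[0,0.004,-0.161],-0.115],
  [[0,0.004,-0.161],-0.115],
  [[0,0.004,-0.161],-0.115],
])

```text
time: 2.95
position: [0.4667, -0.1449, 0.0222]
tool_rot: [2.901, 1.203, 0.001]
ft_force: [0.6, -0.4, 0.1]
grip_width: 1.003
```

Request:
carry_out([
  [[0,0,0],0],
  [[0,0,0],0],
  [[0,0,0],0],
  [[0,0,0],0],
  [[0,0,0],0],
  [[0,0,0],0],
  [[0,0,0],0],
  [[0,0,0],0],
  [[0,0,0],0],
  [[0,0,0],0],
], grip=1, squeeze=25)

```text
time: 3.95
position: [0.4663, -0.1448, 0.0218]
tool_rot: [2.902, 1.203, 0.0]
ft_force: [-1.5, 0.7, 3.4]
grip_width: 0.358
```

Request:
carry_out([
  [[0,0,0.01],0],
  [[0,0,0.03],0],
  [[0,0,0.06],0],
  [[0,0,0.1],0],
  [[0,0,0.14],0],
  [[0,0.02,0.175],0],
  [[0.01,0.055,0.19],0],
  [[0.015,0.1,0.19],0],
  [[0.02,0.14,0.19],0],
  [[0.03,0.18,0.19],0],
  [[0.03,0.21,0.19],0],
  [[0.034,0.235,0.19],0],
  [[0.034,0.245,0.19],0],
  [[0.034,0.245,0.19],0],
  [[0.034,0.245,0.19],0],
  [[0.034,0.245,0.19],0],
])

```text
time: 5.55
position: [0.5003, 0.0982, 0.2115]
tool_rot: [2.903, 1.199, -0.001]
ft_force: [0.0, -0.7, -1.6]
grip_width: 0.356
```

Run:
```python
from h import *
snap('wrist','w2'); snap('side','s2')
w=cv2.imread('pics/w2.png'); s=cv2.imread('pics/s2.png')
g=lambda i:(255*(i/255.)**.5).astype('uint8')
cv2.imwrite('pics/w2g.png',g(w))
cv2.imwrite('pics/s2c.png',cv2.resize(g(s[60:220,180:360]),(675,600),interpolation=cv2.INTER_CUBIC))
s=get_state();print(s['position'],s['ft_force'],s['grip_width'])
```

```text
[0.50028229 0.09862352 0.21151981] [ 0.43045167 -0.39137068 -0.26591794] 0.35249067432970954
```

View pics/w2g.png

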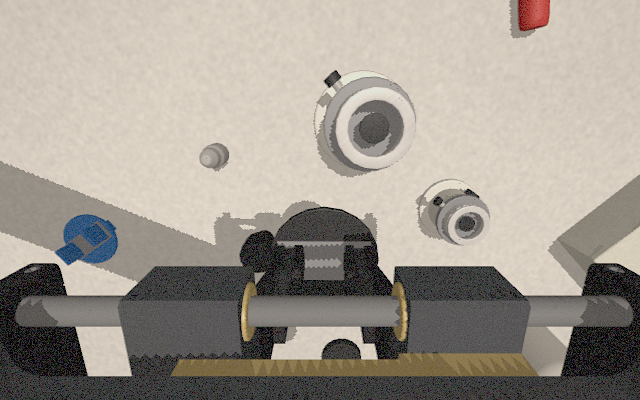

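View pics/s2c.png

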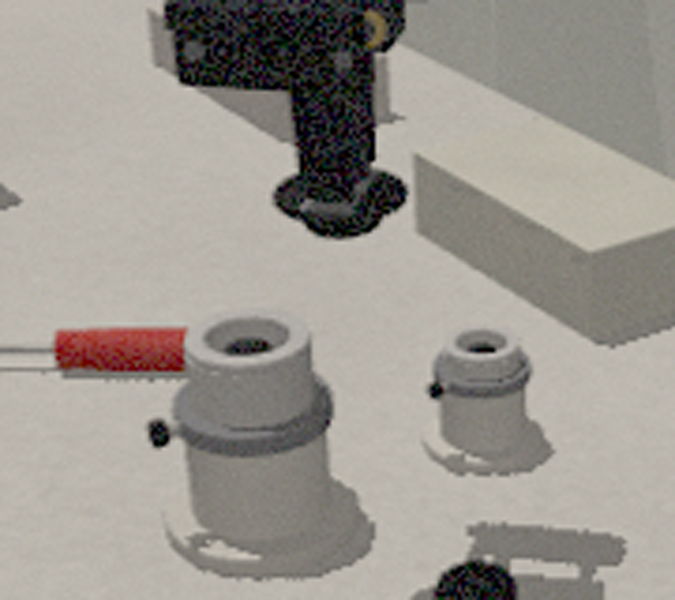

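The wrist view shows the cap held level, its flange front at (322,215), and the drawtube rim (outer ring x 332–415, y 79–169). In the side crop the rim ellipse spans x 186–313, y 311–372. I'll triangulate the rim.

Run:
```python
from h import *
i=cv2.imread('pics/w2.png');g=cv2.cvtColor(i,cv2.COLOR_BGR2GRAY)[60:190,310:430]
m=cv2.GaussianBlur(g,(5,5),0); print(np.percentile(m,[5,25,50,75,90,98]))
for thr in (175,185,195):
    b=(m>thr*np.percentile(m,98)/215).astype('uint8')
    b=cv2.morphologyEx(b,cv2.MORPH_OPEN,np.ones((3,3),'uint8'))
    for c in cv2.findContours(b,cv2.RETR_CCOMP,cv2.CHAIN_APPROX_NONE)[0]:
        if len(c)>80:
            e=cv2.fitEllipse(cv2.convexHull(c));print(thr,len(c),e[0][0]+310,e[0][1]+60,e[1])
def tri(o):
    A=np.zeros((3,3));b=np.zeros(3)
    for f,u,v in o:
        p,r=ray(f,u,v);M=np.eye(3)-np.outer(r,r);A+=M;b+=M@p
    x=np.linalg.solve(A,b);return x.round(4),[(proj(f,x)-[u,v]).round(1) for f,u,v in o]
W=('w2',373.7,124);S=('s2',246.2,151);T=('top0',234.5,210.5)
print(tri([W,S,T]),tri([W,S]),tri([S,T]))
for z in(.095,.105,.117):print(atz(*W,z))
```

```text
[ 34.  98. 168. 174. 179. 194.]
175 493 368.5152473449707 123.51655197143555 (170.16787719726562, 177.72573852539062)
175 168 375.7084197998047 127.61266326904297 (58.867584228515625, 61.61317825317383)
175 495 361.0690269470215 121.11211776733398 (107.25642395019531, 115.51960754394531)
185 381 375.0995330810547 125.88088989257812 (74.14965057373047, 78.98645782470703)
185 703 379.288818359375 136.15199279785156 (137.63882446289062, 181.9449005126953)
185 223 323.3384714126587 78.28222274780273 (33.60162353515625, 116.4535140991211)
195 92 424.65653228759766 172.6679458618164 (20.88361167907715, 37.61316680908203)
195 236 371.87147521972656 123.34210205078125 (64.81057739257812, 75.97985076904297)
(array([0.4838, 0.1691, 0.1044]), [array([0.4, 4.9]), array([-1.7,  0.5]), array([-0.7, -0.1])]) (array([0.4841, 0.1702, 0.1041]), [array([1.6, 4.2]), array([-1.8,  0.4])]) (array([0.4848, 0.1669, 0.1061]), [array([-0.7, -0. ]), array([ 0.4, -0.7])])
[0.48228953 0.17195808 0.095     ]
[0.48083051 0.17139722 0.105     ]
[0.4790797  0.17072418 0.117     ]
```

Run:
```python
from h import *
i=cv2.imread('pics/w2.png');g=cv2.GaussianBlur(cv2.cvtColor(i,cv2.COLOR_BGR2GRAY),(3,3),0)
for c in(300,310,322,334,345):print(c,g[198:220,c])
p=np.array([.5003,.0985]);a=np.deg2rad(45);n=np.array([-np.sin(a),np.cos(a)]);j=np.array([np.cos(a),np.sin(a)])
th=np.linspace(0,2*np.pi,721)
for d in(-.003,0,.003):
    for z in(.2015,.2055):
        q=np.array([proj('w2',[*(p+d*n+.03*(np.cos(t)*j+np.sin(t)*n)),z]) for t in th]);k=q[:,1].argmin();print(d,z,q[k].round(1),q[:,0].min().round(1),q[:,0].max().round(1))
# flange width rows
for r in(222,228,234,240):
    x=np.where(g[r,255:395]<60)[0]+255;print(r,x.min(),x.max())
```

```text
300 [173 172 169 144 102  84  84  84  86  87  87  87  86  68  33  13  17  19
  16  15  19  20]
310 [183 177 165 133  98  87  88  88  89  81  51  20  17  24  19  15  16  19
  20  17  15  16]
322 [175 174 175 178 181 181 180 171 117  41  18  27  25  22  24  23  20  18
  19  20  19  17]
334 [169 169 169 168 169 171 174 176 178 143  63  22  27  26  21  19  17  16
  18  20  20  17]
345 [177 176 176 176 177 178 177 176 175 175 174 170 135  64  21  20  23  19
  18  19  19  16]
-0.003 0.2015 [325.  210.1] 271.2 379.0
-0.003 0.2055 [325.1 212.4] 270.1 380.1
0 0.2015 [325.  204.7] 271.0 379.2
0 0.2055 [325.  206.9] 269.9 380.3
0.003 0.2015 [325.  199.2] 270.7 379.5
0.003 0.2055 [325.  201.4] 269.6 380.6
222 285 362
228 279 368
234 255 372
240 255 374
```

Request:
carry_out([
  [[-0.008,0.035,0],0],
  [[-0.0175,0.072,0],0],
  [[-0.0175,0.072,-0.02],0],
  [[-0.0175,0.072,-0.045],0],
  [[-0.0175,0.072,-0.06],0],
  [[-0.0175,0.072,-0.07],0],
  [[-0.0175,0.072,-0.07],0],
  [[-0.0175,0.072,-0.07],0],
  [[-0.0175,0.072,-0.07],0],
])

```text
time: 6.55
position: [0.4835, 0.1724, 0.1426]
tool_rot: [2.902, 1.202, 0.003]
ft_force: [-0.0, 0.2, -0.6]
grip_width: 0.356
```

Run:
```python
from h import *
snap('wrist','w3'); snap('side','s3')
w=cv2.imread('pics/w3.png'); s=cv2.imread('pics/s3.png')
g=lambda i:(255*(i/255.)**.45).astype('uint8')
o=np.zeros((600,800,3),'uint8')
o[:,:400]=cv2.resize(g(w[190:340,275:375]),(400,600),interpolation=cv2.INTER_CUBIC)
o[:,400:]=cv2.resize(g(s[95:215,205:285]),(400,600),interpolation=cv2.INTER_CUBIC)
cv2.imwrite('pics/c3.png',o)
s=get_state();print(s['position'],s['ft_force'],s['grip_width'])
```

```text
[0.48333266 0.17239604 0.14246073] [ 0.13114884  0.70343245 -0.84194499] 0.3595782162231013
```

View pics/c3.png

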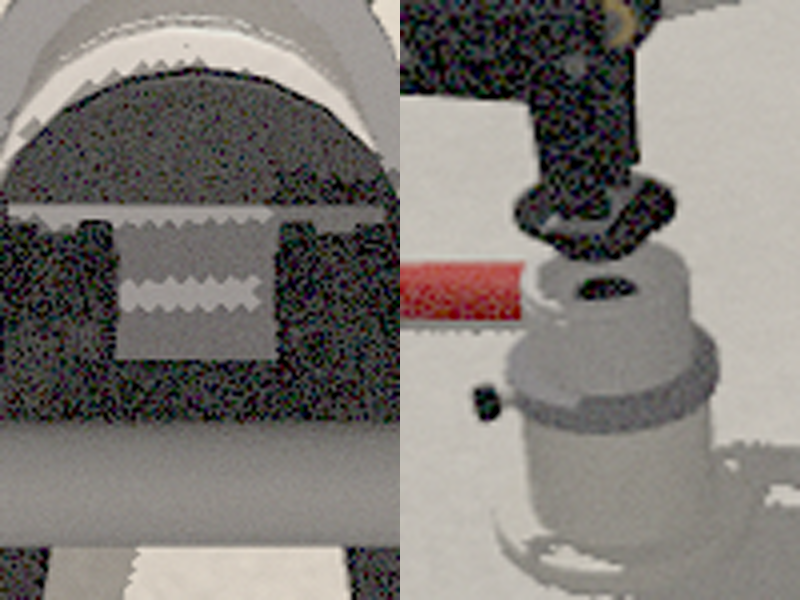

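The left half (wrist) shows the flange edge at crop (198,69), with the rim's white band beyond it. The right half (side) shows the flange at x 515–675 and the rim at x ~527–690, so the cap sits slightly left of the tube axis. I'll quantify that.

Run:
```python
from h import *
g=cv2.cvtColor(cv2.imread('pics/w3.png'),cv2.COLOR_BGR2GRAY)
for c in(300,312,324,336,348):print(c,g[186:222,c])
s=cv2.cvtColor(cv2.imread('pics/s3.png'),cv2.COLOR_BGR2GRAY)
for r in(135,136,137,138,139,150,154,158):print(r,s[r,224:274])
p=np.array([.4835,.1724]);a=np.pi/4;n=np.array([-np.sin(a),np.cos(a)]);j=np.array([np.cos(a),np.sin(a)])
th=np.linspace(0,2*np.pi,721)
def circ(f,c,r,z):
    q=np.array([proj(f,[c[0]+r*np.cos(t),c[1]+r*np.sin(t),z]) for t in th]);k=q[:,1].argmin();return np.r_[q[k],q[:,0].min(),q[:,0].max(),q[:,1].min(),q[:,1].max()].round(1)
for f in('w3','s3'):
    print(f,'flange12',circ(f,p,.03,.1325),'fl16',circ(f,p,.03,.1365))
    for z in(.103,.106):print('rim',z,circ(f,p,.031,z))
```

```text
300 [ 90  87  75  70  71  72  73  72  71  73  75  79 129  74  98 138 172 166
 162 160 161 159 160 162  97  77  14  13  21  25  17  20  16  18  13  22]
312 [ 75  76  75  77  79  78  80  69  69 111  93 110 183 177 161 163 165 164
 171 170 151  78  38   7  26  21  18  19  16  20  12  18  14   8  10  18]
324 [ 78  84  80  80  87  81  78  83 129  76  73 190 190 172 170 170 168 163
  97  68  51   4   3  30  25  17  22  14  17  24  11  25  15  28  16  21]
336 [ 85  78  82  81  83  83  81  80  79  85 144  84  95 200 182 166 164 164
 163 166 164  63  32   5  23  20  24  20  12  21  17  16  12  20  10  17]
348 [ 89  90  88  88  86  70  78  81  78  77  79  78  78  81 102 103  96 140
 185 177 170 164 159 155 155 159 104   0   8  27  18  13   9  12  15  10]
135 [130 138 140  95  32   4  12  12  14   4  10   8  19   1  10   7  16   9
   0   4  10   0   2  20  34  24  19   6   6   0  13   7   0   2   1   0
  58 120 134 136 131 130 135 130 132 128 132 133 136 128]
136 [138 135 141  84  13   9  13   3   4   7   7   4   0   4   1   8   2   0
   1   1   2   6   4  22  34  27   0   5   0   0   0   7   8
[... 996 characters left out ...]
   9  21  22  34  51  53  53  55  54  56  58  61  55  52
  48  48  42 110 134 132 132 133 131 128 130 126 127 130]
158 [ 20  12  15  15  12  43  59  67  65  70  63  54  57  53  61  63  66  64
  60  67  65  63  63  61  61  60  60  55  60  56  56  60  54  56  53  55
  55  46  46  94 132 137 131 132 131 133 130 135 136 133]
w3 flange12 [324.7 204.9 270.6 378.7 204.9 303.5] fl16 [324.7 207.2 269.5 379.9 207.2 307.5]
rim 0.103 [324.5 189.2 275.8 373.  189.2 279.6]
rim 0.106 [324.5 190.5 275.2 373.7 190.5 281.9]
s3 flange12 [244.4 130.  225.4 258.9 130.  144.3] fl16 [244.3 128.  225.2 258.8 128.  142.3]
rim 0.103 [245.7 144.1 226.4 260.5 144.1 159.5]
rim 0.106 [245.6 142.6 226.3 260.4 142.6 158. ]
```

Request:
carry_out([
  [[0.001,-0.002,0],0],
  [[0.001,-0.002,-0.005],0],
  [[0.001,-0.002,-0.01],0],
  [[0.001,-0.002,-0.013],0],
  [[0.001,-0.002,-0.013],0],
  [[0.001,-0.002,-0.013],0],
])

```text
time: 7.25
position: [0.4836, 0.1703, 0.1284]
tool_rot: [-2.902, -1.203, 0.0]
ft_force: [0.3, -0.1, -0.3]
grip_width: 0.354
```

Request:
carry_out([
  [[0,0,-0.001],0],
  [[0,0,-0.002],0],
  [[0,0,-0.003],0],
  [[0,0,-0.003],0],
])

```text
time: 7.65
position: [0.4836, 0.1702, 0.1255]
tool_rot: [2.902, 1.203, -0.0]
ft_force: [-0.9, -1.0, -0.5]
grip_width: 0.355
```

Request:
carry_out([
  [[0,0,-0.001],0],
  [[0,0,-0.002],0],
  [[0,0,-0.002],0],
])

```text
time: 7.95
position: [0.4838, 0.1703, 0.1238]
tool_rot: [2.902, 1.203, 0.0]
ft_force: [-0.8, -0.1, 2.4]
grip_width: 0.357
```

Request:
carry_out([
  [[0,0,-0.001],0],
  [[0,0,-0.001],0],
  [[0,0,-0.001],0],
])

```text
time: 8.25
position: [0.4838, 0.1702, 0.1227]
tool_rot: [2.902, 1.203, 0.0]
ft_force: [-0.3, -1.0, 2.1]
grip_width: 0.355
```

Run:
```python
from h import *
for k in range(3):
    if k: snap('side','s4')
    s=get_state();print(s['position'].round(4),s['ft_force'].round(2),s['torque'].round(3),s['grip_width'])
snap('wrist','w4')
```

```text
[0.4838 0.1702 0.1227] [-0.33 -1.01  2.13] [-0.062  0.075 -0.009] 0.3549673383079364
[0.4838 0.1703 0.1227] [ 0.07 -0.54  2.21] [-0.048 -0.003  0.061] 0.3528202035571536
[0.4838 0.1703 0.1228] [-0.71 -0.92  3.41] [-0.013 -0.003  0.006] 0.35780115034874926
```

Request:
carry_out([
  [[0,0,-0.001],0],
  [[0,0,-0.001],0],
  [[0,0,-0.001],0],
])

```text
time: 8.7
position: [0.4838, 0.1703, 0.1217]
tool_rot: [2.902, 1.203, 0.0]
ft_force: [-1.1, 0.5, 2.7]
grip_width: 0.356
```

Request:
carry_out([
  [[0,0,-0.001],0],
  [[0,0,-0.001],0],
  [[0,0,-0.001],0],
])

```text
time: 9.0
position: [0.4838, 0.1703, 0.1207]
tool_rot: [-2.902, -1.203, -0.0]
ft_force: [-0.0, -0.5, 4.9]
grip_width: 0.355
```

Request:
carry_out([
  [[0,0,-0.0005],0],
  [[0,0,-0.001],0],
  [[0,0,-0.001],0],
])

```text
time: 9.3
position: [0.4838, 0.1703, 0.1197]
tool_rot: [2.902, 1.203, 0.001]
ft_force: [-0.7, -0.8, 4.8]
grip_width: 0.351
```

Request:
carry_out([
  [[0,0,-0.0005],0],
  [[0,0,-0.0005],0],
  [[0,0,-0.0005],0],
])

```text
time: 9.6
position: [0.4838, 0.1703, 0.1194]
tool_rot: [2.902, 1.203, 0.0]
ft_force: [-1.5, -1.1, 6.5]
grip_width: 0.356
```

Request:
carry_out([
  [[0,0,-0.0005],0],
  [[0,0,-0.0005],0],
  [[0,0,-0.0005],0],
])

```text
time: 9.9
position: [0.4838, 0.1703, 0.1194]
tool_rot: [2.902, 1.203, 0.0]
ft_force: [-2.5, -1.7, 10.7]
grip_width: 0.357
```

Request:
carry_out([
  [[0,0,-0.0002],0],
  [[0,0,-0.0002],0],
  [[0,0,-0.0002],0],
  [[0,0,-0.0002],0],
])

```text
time: 10.3
position: [0.4839, 0.1703, 0.1194]
tool_rot: [2.902, 1.203, 0.0]
ft_force: [-3.8, -2.0, 11.0]
grip_width: 0.358
```

Request:
carry_out([
  [[0,0,0],0],
  [[0,0,0],0],
  [[0,0,0],0],
  [[0,0,0],0],
  [[0,0,0],0],
], grip=-0.1)

```text
time: 10.8
position: [0.4832, 0.1701, 0.1177]
tool_rot: [-2.902, -1.203, 0.001]
ft_force: [0.0, 0.4, -0.4]
grip_width: 0.545
```

Run:
```python
from h import *
snap('wrist','w5'); snap('side','s5')
w=cv2.imread('pics/w5.png'); s=cv2.imread('pics/s5.png')
g=lambda i:(255*(i/255.)**.45).astype('uint8')
o=np.zeros((600,800,3),'uint8')
o[:,:400]=cv2.resize(g(w[190:340,275:375]),(400,600),interpolation=cv2.INTER_CUBIC)
o[:,400:]=cv2.resize(g(s[95:215,205:285]),(400,600),interpolation=cv2.INTER_CUBIC)
cv2.imwrite('pics/c5.png',o)
s=get_state();print(s['position'],s['ft_force'],s['grip_width'])
```

```text
[0.48332781 0.17013632 0.11787091] [-0.14399192 -0.24290723 -0.23254483] 0.5484117310391471
```

View pics/c5.png

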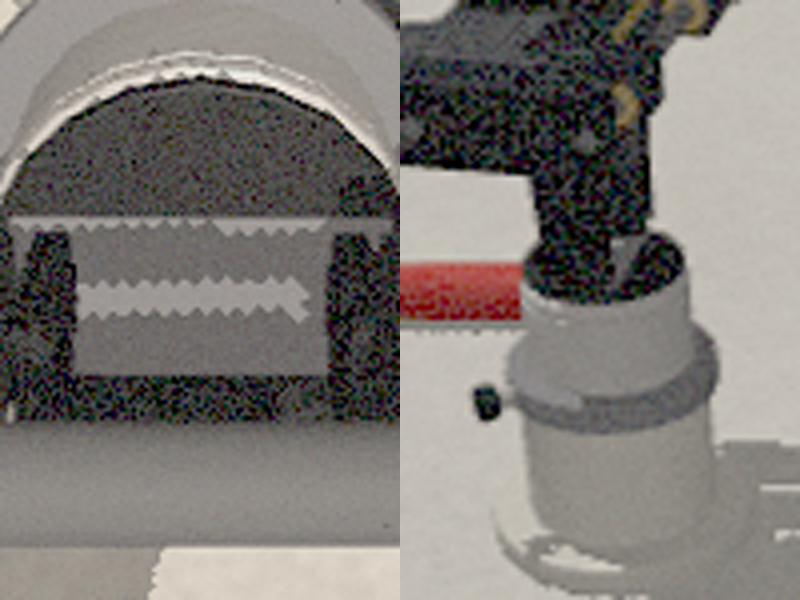

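The flange sits on the rim, concentric with it, and the tab inner faces have spread from 40 to 63 px apart (sprung out). I'll open fully and retreat upwards.

Request:
carry_out([
  [[0,0,0.002],0],
  [[0,0,0.002],0],
  [[0,0,0.002],0],
  [[0,0,0.002],0],
  [[0,0,0.002],0],
  [[0,0,0.002],0],
  [[0,0,0.005],0],
  [[0,0,0.015],0],
  [[0,0,0.035],0],
  [[0,0,0.065],0],
  [[0,0,0.1],0],
  [[0,0,0.13],0],
  [[0.03,-0.07,0.13],0],
  [[0.03,-0.1,0.13],0],
  [[0.03,-0.1,0.13],0],
  [[0.03,-0.1,0.13],0],
], grip=-1)

```text
time: 12.5
position: [0.5141, 0.0682, 0.2489]
tool_rot: [2.905, 1.197, 0.001]
ft_force: [0.3, 0.3, -0.4]
grip_width: 0.998
```

Run:
```python
from h import *
snap('wrist','w6'); snap('side','s6')
w=cv2.imread('pics/w6.png'); s=cv2.imread('pics/s6.png')
g=lambda i:(255*(i/255.)**.45).astype('uint8')
o=np.zeros((600,800,3),'uint8')
o[:,:400]=cv2.resize(g(w[50:230,300:420]),(400,600),interpolation=cv2.INTER_CUBIC)
o[:,400:]=cv2.resize(g(s[95:260,205:315]),(400,600),interpolation=cv2.INTER_CUBIC)
cv2.imwrite('pics/c6.png',o)
st=get_state();print(st['position'],st['ft_force'],st['grip_width'])
# flange ellipse in the side view, rim heights
p=np.array([.4844,.1695]);th=np.linspace(0,6.28,361)
for z in(.108,.1095,.111,.1125):
    q=np.array([proj('s6',[p[0]+.03*np.cos(t),p[1]+.03*np.sin(t),z]) for t in th]);print(z,q.min(0),q.max(0))
```

```text
[0.51348032 0.07158034 0.24888041] [-0.3482505   1.2128974  -0.28878674] 1.002373995540753
0.108 [227.89343866 142.33793872] [260.98105974 157.20943936]
0.1095 [227.81373127 141.61660002] [260.92950299 156.46045464]
0.111 [227.73388992 140.89408633] [260.87786022 155.71018147]
0.1125 [227.65391428 140.17039478] [260.82613121 154.95861651]
```

View pics/c6.png

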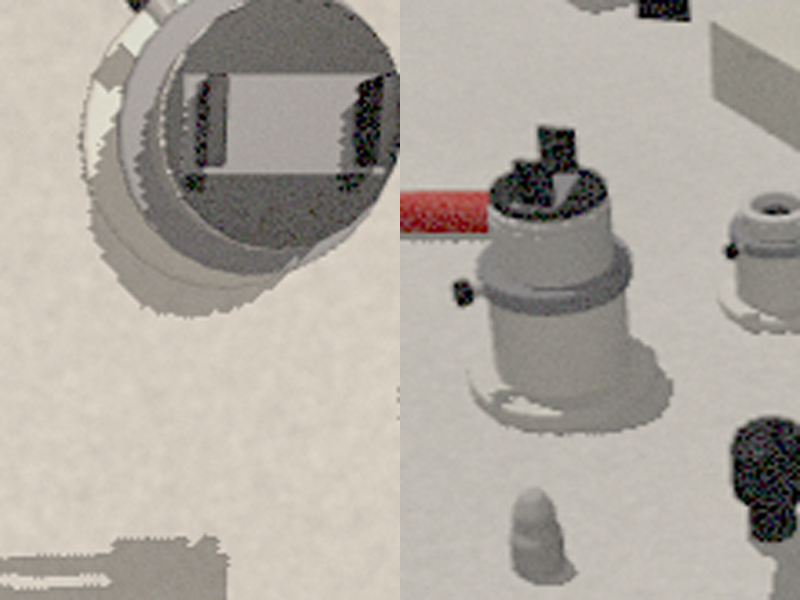

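In the last view the cap sits level and centred on the rim with both tabs fully out. The inner gap grew about 1.59×, where 22→34 mm would be 1.55×. The neighbours shown are in place and the gripper is clear, so I'm handing in.

Run:
```python
from h import *
print(ticket.close_job())
```

```text
the job is handed in; nothing more can be done
None
```

The sprung dust cap is seated and, as far as I can tell from the pictures, locked in the larger camera tube. I handed the job in at about 12.6 s.

- **Insertion:** I pinched the black tabbed cap and lowered it into the mouth. The force was about 2.5 N when it met the shutter, about 6 N at the rim, and 11 N at most when pressed home. That is well under the 25 N limit.
- **Locking:** I let the tabs spring out while still pressing lightly, then opened the gripper fully and backed away upwards.
- **Last checks:** The flange looked level and centred on the rim. The gap between the tabs had grown about 1.59×, against 1.55× expected for fully free. The gripper was open and clear of everything, with forces near zero. The eyepiece and objective stood upright in the last view.
- **Not checked:** I did no pull test on the latch and took no final picture of the plain disc cap. My path never went near the disc cap.
- **Disagreement:** The camera estimates of the tube axis differed by up to 4 mm. I settled it with a close view over the mouth, and the sideways force stayed under about 1.5 N on the way in, rising to about 4 N while pressed home.

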